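Change over the corner jig and hold the new block home

TASK

Take the finished steel bracket off the dark corner jig and lay it flat in the green-lined tray compartment, lengthwise, and let go of it. Then take the aluminium block from the bench, set it down flat on the jig plate with its long side along the long blue fence, and press it into the corner so that it bears firmly on the blue and the red fence at once; finish while still holding it pressed there, and leave all the other things where they are.

Things in the scene. Friction and masses are not known exactly. Their poses are not given: they have to be found in the camera images.
- bracket: the finished bracket, lying flat on the jig plate at the start, in the way of the block: plain steel flat bracket: flat 120 x 40 x 8 mm (along its x, y, z) with an upright lug in the middle, 24 x 14 mm (along x, y), rising from the flat to 40 mm above the underside; about 180 g; origin at the centre of the underside, z up; the same either way round
- liner: thin green liner, 149 x 59 x 2 mm (x, y, z), fixed on the floor of the one empty tray compartment (which of the three varies); origin at the centre of its underside, 5 mm above the bench; its top face is 7 mm above the bench; x runs along the compartment, z up. The compartment is 150 x 60 mm inside
- tray: grey plastic tray fixed to the bench, 160 x 200 mm (x, y) and 20 mm high over its walls, floor and walls 5 mm thick; three compartments side by side along y, each 150 mm along x by 60 mm along y, centred at y = -65, 0, +65 mm; origin at the centre of the underside
- block: aluminium machined block: base 76 x 60 x 24 mm (x, y, z) with a central upright tongue 60 x 18 mm (x, y) rising from the base to 52 mm above the underside, to be gripped across its 18 mm; 0.25 to 0.5 kg; origin at the centre of the underside, z up; the same either way round; starts on the bench to the robot's right
- brass_block: brass block of the same shape and size as the aluminium one, about 0.9 kg, not wanted; origin at the centre of the underside
- jig: corner jig fixed to the bench: dark steel plate 220 x 180 x 15 mm (x, y, z), origin at the centre of its underside; plate top 15 mm above the bench; plate and fences are ground and oiled, so slippery (friction about 0.2); a blue and a red fence stand on it, their inner corner towards +x, +y
- fence_long: blue fence, 170 x 18 mm (along jig x, y), rigid, its top 26 mm above the plate top; runs along jig x on the jig's +y side; origin at the centre of its underside; its working face looks to jig -y, 9 mm from the origin
- fence_short: red fence, 18 x 130 mm (along jig x, y), rigid, its top 26 mm above the plate top; runs along jig y on the jig's +x side; origin at the centre of its underside; its working face looks to jig -x, 9 mm from the origin
- corner (a point): where the working faces of the two fences meet on the plate's top face; axes as the jig's: the plate's free area lies towards -x and -y, the red fence's face is the plane x = 0, the blue fence's face the plane y = 0. Home, the block's centre is at x = -38, y = -30, z = 0 mm from here
- stored_a: bracket already stored in a tray compartment, to be left: like the finished one
- stored_b: bracket already stored in a tray compartment, to be left: like the finished one
- hammer: hammer lying on the bench at the left, to be left alone
- screwdriver: screwdriver lying beyond the jig, to be left alone
- oil: amber oil bottle, 56 mm across, 130 mm tall, to the right, to be left alone; origin at its foot
- slug: dark steel cylinder, 50 mm across, 60 mm tall, standing beyond the jig, to be left alone; origin at its foot
Not all that is in view belongs to the job. Leave any purple look-alike of the bracket alone.

How it is judged:
On the way:
1. the finished bracket lies flat and released in the green-lined compartment (x of bracket in the frame of liner between -0.02 and 0.02 m and y of bracket in the frame of liner between -0.014 and 0.014 m and z of bracket in the frame of liner between -0.001 and 0.006 m and angle between bracket's own z axis and vertical below 0.06 rad and angle between the x axis of bracket and the x axis of liner, either way round below 0.25 rad and linear speed of bracket below 0.02 m/s and contact force between the fingers and bracket below 0.05 N), for 0.2 s.
At the end, for the whole second after the job is handed in: Block flat on the plate (3 mm, 0.05 rad), long side along blue fence (0.04 rad), centre within 3 mm of home, over 2 N on each fence, at rest, fingers still on it (over 1 N); bracket flat, lengthwise (0.25 rad), released in the green-lined compartment (all of step 1 and contact force between block and fence_long above 2 N and contact force between block and fence_short above 2 N and contact force between the fingers and block above 1 N and angle between the x axis of block and the x axis of corner, either way round below 0.04 rad and angle between block's own z axis and vertical below 0.05 rad and linear speed of block below 0.01 m/s and x of block in the frame of corner between -0.0415 and -0.035 m and y of block in the frame of corner between -0.0335 and -0.027 m and z of block in the frame of corner between -0.003 and 0.003 m); the arm keeps its last pose, push and grip.
It fails at once if a stored bracket is disturbed (moved over 25 mm) (distance of any of stored_a, stored_b from where it was at the start of the episode above 0.025 m).
It fails at once if the brass block is disturbed (moved over 25 mm) (distance of brass_block from where it was at the start of the episode above 0.025 m).
It fails at once if hammer, screwdriver, oil bottle or steel slug is disturbed (moved over 25 mm) (distance of any of hammer, screwdriver, oil, slug from where it was at the start of the episode above 0.025 m).
It also fails if it takes over 67 s, if anything falls off the work surface, if the arm or the gripper's body presses on something with over 40 N, if the wrist force passes 120 N, or if a joint passes its speed limit or range.

ROBOT

A 6-joint arm with a two-finger parallel gripper is mounted at the origin on the work surface. World frame = base frame: x ahead of the robot, y to its left, z up, the work surface at z = 0. Lengths are in m, angles in rad, forces in N, time in s.
With the tool pointing down it reaches from about 0.425 to 0.95 m from the base axis. Payload 14.7 kg.
Tool frame: the origin (TCP) lies midway between the tips of the shut fingers; the grasp point (between the pads) lies 19 mm behind it; z points along the fingers, x is the direction in which the jaws open and shut, and the axes are right-handed (so a half turn about z gives the same grasp; the last joint's range is limited). The gripper opens to 85 mm and grips with 20 to 120 N. Pads are 22 mm wide; open, the fingers measure 114 mm over their backs; the gripper's body (76 mm by 85 mm) begins 54 mm behind the grasp point. The pads swing forward as they close: fully open they stand 13 mm farther back than shut.
Start: joints at [-1.226, 0.48, 1.596, -0, 1.065, -0.047], TCP at [0.248, -0.601, 0.231] pointing down, gripper open.
Joint ranges: [-2.75, 2.75], [-0.82, 2.05], [0.23, 2.67], [-1.56, 4.7], [0.09, 2.69], [-2.92, 2.92]. Speed limits (rad/s): [1.89, 1.89, 2.39, 3.01, 3.01, 3.01].

INTERFACE

Orientations are given as a 3x3 rotation matrix whose columns are the frame's x, y, z axes.
In Python, from bench import * gives the robot as it stands. Calls block until the motion is done:
- movep(position, orientation): joint-space move of the TCP to a pose.
- move_straight(position, velocity=0.15, ori=None, f_stop=None): straight line of the TCP; ori=None keeps the orientation; velocity is the mean speed in m/s. With f_stop (N) it stops when the force on the tool has changed by that much, and returns True; else False.
- move_j(angles): joint-space move.
- set_gripper(opening, f_grip=None): finger opening in m; f_grip is the grip in N (None keeps the last); returns when the fingers have stopped.
- wait(seconds).
- ik(position, orientation): joint angles nearest the present ones, or None.
- sense(): the state.
- capture(name): name is "scene" or "top" or "wrist"; returns a dict with "image" (384x512x3 uint8, red, green, blue), "depth" (384x512 float32, m along the optical axis (not along the pixel's ray), 0 where there is no reading), "fx", "fy", "cx", "cy" (pixels), "dist_coeffs" ([k1, k2, p1, p2, k3] as OpenCV has them; the pictures are not rectified), "world_from_camera" (4x4, takes a point from camera to world coordinates). Camera axes: x right, y down, z forward; pixel columns grow to the right and rows downward; lengths in m; the calibration is good to about 2 mm. A picture is of the moment at which its call begins.
A pose or a line that the arm cannot do raises PlanningError and nothing moves.
- finish_job(): hands the job in, once; it reports no verdict.
Trained networks look in a picture, given as the dict that the camera call returned (one of the last four; its "shot" number tells which), for a name from the list of things; names that differ only in an ending like _2 or _b are one class to them, and where a whole thing is asked for, a point or a joint stands for the part that bears it (a point fixed in the world has none). Each returns a list of dicts, best first, with "conf" (0 to 1); they miss things now and then, are a little off and sometimes report something else, mostly with a low value. They report only what shows in the picture. A call takes as long as a camera call. They do not tell look-alikes from the thing itself.
- cut_out(query, picture): "region" (384x512 bool, what is visible of it) and "box" ([left, top, right, bottom] in pixels, round what is visible of it).
- place_of(query, picture): "xy" ([column, row] in pixels: a listed point, or the origin of a listed thing).
The state is a dict: "time": time; "joint_positions": joint angles; "joint_velocities": joint speeds; "joint_torque": joint torques, N m; "tcp_pos": TCP position; "tool_rot": TCP orientation; "force": force on the tool from outside, world axes, zero at the start; "ft_torque": the same for the moment, N m; "gripper_width": finger opening in m.
Only numpy, scipy, OpenCV 4.12 (cv2) and the standard library are available. Lean on these libraries where they do the work, as an engineer would, in place of code of your own. Each camera call takes 0.05 s, during which the arm holds its last target. There are 200 camera calls.

## Working session

There is one attempt and no reset: what is moved stays moved. The work goes in short steps, each a Python script; the robot and the scene stay as the last script left them, time stands still between calls to the robot, and variables do not carry over. Pictures are saved under pics/ and viewed, about 8 in all and at most 12, crops included, and the job is handed in when it is done.

```bash
mkdir -p pics; ls; cat > h.py <<'E'
from bench import *
import numpy as np, cv2
def save(c,n,box=None,s=1):
    im=c["image"]
    if box: im=im[box[1]:box[3],box[0]:box[2]]
    if s!=1: im=cv2.resize(im,None,fx=s,fy=s,interpolation=cv2.INTER_CUBIC)
    cv2.imwrite("pics/"+n,im[:,:,::-1])
def K(c): return np.array([[c["fx"],0,c["cx"]],[0,c["fy"],c["cy"]],[0,0,1.]])
def cloud(c):
    h,w=c["depth"].shape
    u,v=np.meshgrid(np.arange(w),np.arange(h))
    p=cv2.undistortPoints(np.stack([u,v],-1).reshape(-1,1,2).astype(np.float64),K(c),np.array(c["dist_coeffs"],float)).reshape(h,w,2)
    d=c["depth"]; P=np.dstack([p[...,0]*d,p[...,1]*d,d])
    T=np.array(c["world_from_camera"]); W=P@T[:3,:3].T+T[:3,3]
    W[d<=0]=np.nan
    return W
def ray(c,uv,z):
    p=cv2.undistortPoints(np.array(uv,float).reshape(-1,1,2),K(c),np.array(c["dist_coeffs"],float)).reshape(-1,2)
    T=np.array(c["world_from_camera"]); r=np.c_[p,np.ones(len(p))]@T[:3,:3].T; o=T[:3,3]
    return o+r*((z-o[2])/r[:,2])[:,None]
def down(a): # tool x at world angle a, z down
    c,s=np.cos(a),np.sin(a); return np.array([[c,s,0],[s,-c,0],[0,0,-1.]])
E
python3 - <<'E'
from h import *
t=capture("top"); save(t,"top.png",s=1.5); 
s=capture("scene"); save(s,"scene.png",s=1.5)
for n,c in(("top",t),("scene",s)): print(n,np.round(c["world_from_camera"],3).tolist(),c["fx"])
W=cloud(t)
for q in ["bracket","liner","block","jig","fence_long","fence_short","corner","tray","brass_block","slug","oil"]:
    r=cut_out(q,t); p=place_of(q,t)
    for d in r[:4]:
        m=d["region"]; print(q,"cut",round(d["conf"],2),d["box"],np.round(np.nanmedian(W[m],0),3))
    for d in p[:4]: print(q,"place",round(d["conf"],2),np.round(d["xy"],1),np.round(ray(t,d["xy"],0.015)[0],3))
print(sense()["time"])
E
```

```text
pics
top [[-0.001, -0.999, 0.052, 0.475], [-1.0, -0.0, -0.025, 0.014], [0.025, -0.052, -0.998, 1.074], [0.0, 0.0, 0.0, 1.0]] 357.1678883811694
scene [[-0.876, 0.316, -0.363, 1.17], [0.481, 0.602, -0.638, 1.077], [0.017, -0.733, -0.68, 1.194], [0.0, 0.0, 0.0, 1.0]] 467.92741103965454
bracket cut 0.9 [259.2, 150.2, 288.6, 190.5] [ 0.595 -0.063  0.023]
bracket cut 0.76 [381.2, 203.4, 416.8, 224.3] [ 0.458 -0.438  0.008]
bracket cut 0.63 [236.4, 223.2, 250.3, 263.6] [0.379 0.025 0.008]
bracket cut 0.6 [282.3, 237.8, 317.3, 268.3] [ 0.347 -0.145  0.008]
bracket place 0.96 [269.4 169.2] [ 0.599 -0.059  0.015]
bracket place 0.78 [397.7 214.6] [ 0.462 -0.451  0.015]
bracket place 0.71 [244.2 242.9] [0.38  0.016 0.015]
bracket place 0.55 [298.9 248.3] [ 0.363 -0.146  0.015]
liner cut 0.62 [126.4, 172.8, 147.9, 225.9] [0.513 0.338 0.007]
liner place 0.61 [139.1 195.1] [0.521 0.329 0.015]
liner place 0.59 [257.8 132.3] [ 0.71  -0.025  0.015]
block cut 0.91 [328.7, 151.9, 359.6, 182.3] [ 0.611 -0.28   0.025]
block place 0.88 [343.8 168.5] [ 0.602 -0.285  0.015]
jig cut 0.96 [233.1, 127.4, 311.7,
[... 462 characters left out ...]
7, 127.0, 312.1, 210.1] [ 0.599 -0.065  0.016]
corner place 0.89 [255.9 133.2] [ 0.708 -0.019  0.015]
tray cut 0.66 [123.9, 162.0, 193.7, 227.6] [0.522 0.244 0.008]
tray place 0.82 [159.9 194.2] [0.524 0.267 0.015]
brass_block cut 0.67 [338.2, 208.8, 367.6, 235.3] [ 0.442 -0.301  0.025]
brass_block place 0.66 [352.1 219.5] [ 0.448 -0.308  0.015]
slug cut 0.82 [306.8, 98.1, 329.5, 120.2] [ 0.77  -0.196  0.059]
slug cut 0.68 [148.3, 177.6, 168.0, 214.1] [0.522 0.27  0.014]
slug place 0.54 [314.7 109.9] [ 0.781 -0.198  0.015]
oil cut 0.94 [384.9, 133.0, 416.5, 152.0] [ 0.667 -0.432  0.087]
oil place 0.97 [394.2 144.3] [ 0.678 -0.445  0.015]
oil place 0.4 [274.8 166.2] [ 0.608 -0.075  0.015]
1.2
```

View pics/top.png

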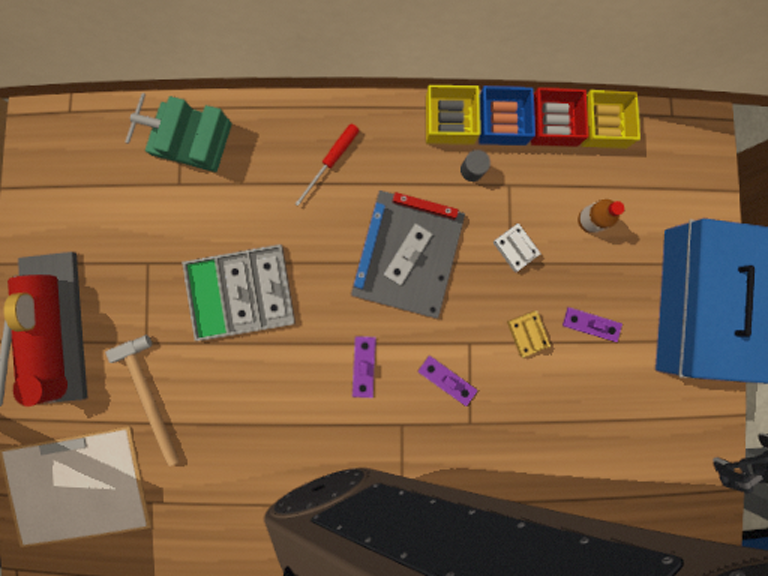

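View pics/scene.png

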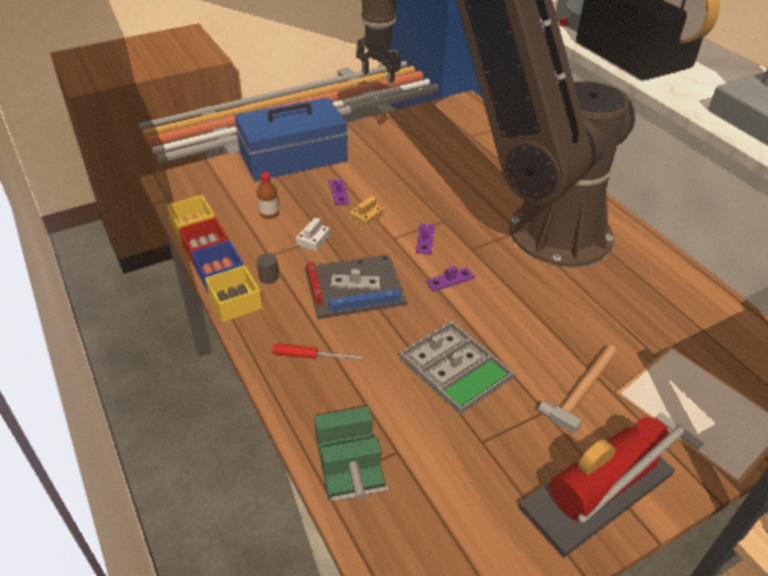

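The wanted bracket is the steel one on the jig, at top.png (409,254). It could be confused with three things:
- the stored steel brackets in the tray at (240,293) and (272,288)
- the purple look-alikes at (364,367), (447,380) and (591,324)

The aluminium block is at (518,247) and the brass one at (530,334). The green compartment is the left one, at (208,298). I'll look from near with the wrist camera along the way.

```bash
python3 - <<'E'
from h import *
s=sense(); print(np.round(s["tool_rot"],2).tolist())
A=np.arctan2(s["tool_rot"][1][0],s["tool_rot"][0][0]); print(A)
for n,p in (("block",[0.56,-0.28,0.30]),("jig",[0.56,-0.06,0.30]),("tray",[0.49,0.26,0.30])):
    movep(p,down(np.pi/2 if 0 else A))
    c=capture("wrist"); save(c,f"w_{n}.png"); np.savez(f"w_{n}.npz",**{k:np.array(v) for k,v in c.items()})
    W=cloud(c); print(n,"cam",np.round(c["world_from_camera"],3).tolist(), "centre",W[192,256],"t",sense()["time"])
    for q in {"block":["block"],"jig":["bracket","corner","fence_long","fence_short","jig"],"tray":["liner","tray"]}[n]:
        for d in cut_out(q,c)[:2]:
            np.save(f"m_{n}_{q}.npy",d["region"]) if d is not None else 0
            print(q,"cut",round(d["conf"],2),np.round(d["box"]),np.round(np.nanmedian(W[d["region"]],0),4))
        for d in place_of(q,c)[:2]: print(q,"pl",round(d["conf"],2),np.round(d["xy"],1),np.round(ray(c,d["xy"],0.015)[0],4))
ims=[cv2.imread(f"pics/w_{n}.png") for n in("block","jig","tray")]
cv2.imwrite("pics/w3.png",cv2.resize(np.vstack([np.hstack(ims[:2]),np.hstack([ims[2],ims[2]*0])]),(800,600)))
E
```

```text
[[0.38, -0.92, -0.0], [-0.92, -0.38, 0.0], [-0.0, -0.0, -1.0]]
-1.1790796402290185
block cam [[0.381, -0.886, -0.263, 0.627], [-0.924, -0.366, -0.107, -0.253], [-0.002, 0.284, -0.959, 0.441], [0.0, 0.0, 0.0, 1.0]] centre [ 0.50188687 -0.30490372 -0.00203452] t 2.9083
block cut 0.73 [248.  92. 299. 153.] [ 0.6147 -0.2842  0.023 ]
block pl 0.71 [272.1 123.7] [ 0.6131 -0.2846  0.015 ]
block pl 0.25 [73.8 43.5] [0.6099 0.0153 0.015 ]
jig cam [[0.382, -0.886, -0.262, 0.627], [-0.924, -0.367, -0.108, -0.033], [-0.001, 0.283, -0.959, 0.441], [0.0, 0.0, 0.0, 1.0]] centre [ 0.50708972 -0.08340922  0.01288348] t 3.9417
bracket cut 0.88 [228. 250. 278. 309.] [ 0.3538 -0.1381  0.0065]
bracket cut 0.82 [158. 202. 189. 251.] [0.4043 0.0206 0.0067]
bracket pl 0.93 [252.4 280.8] [ 0.3553 -0.1395  0.015 ]
bracket pl 0.77 [266.  135.7] [ 0.5946 -0.0633  0.015 ]
corner cut 0.65 [178.  31. 363. 220.] [ 0.6146 -0.0615  0.0138]
corner cut 0.17 [339. 253. 379. 294.] [ 0.403  -0.29    0.0167]
corner pl 0.83 [265.8  49.8] [ 0.7031 -0.0169  0.015 ]
fence_long cut 0.78 [182.  47. 263. 156.] [0.6196 0.01   0.0396]
fence_long cut 0.37 [  0.  33.  12. 137.] [0.5145 0.3267 0.0063]
fence_short cut 0.87 [281.  44. 359. 114.] [ 0.6928 -0.0964  0.0393]
fence_short pl 0.75 [316.   80.6] [ 0.6934 -0.0986  0.015 ]
jig cut 0.59 [178.  30. 362. 223.] [ 0.6144 -0.0612  0.0139]
jig pl 0.63 [267.4 133.6] [ 0.5982 -0.064   0.015 ]
jig pl 0.32 [44.9 95.7] [0.5257 0.2599 0.015 ]
tray cam [[0.382, -0.886, -0.262, 0.558], [-0.924, -0.366, -0.107, 0.287], [-0.001, 0.283, -0.959, 0.441], [0.0, 0.0, 0.0, 1.0]] centre [ 0.43299178  0.23513951 -0.00197313] t 5.7333
liner cut 0.6 [187.  66. 243. 174.] [0.5165 0.3374 0.0057]
liner pl 0.93 [209.6 124.4] [0.5081 0.3405 0.015 ]
tray cut 0.6 [181.  60. 336. 198.] [0.5351 0.2495 0.005 ]
tray pl 0.76 [257.6 131.3] [0.5258 0.271  0.015 ]
```

View pics/w3.png

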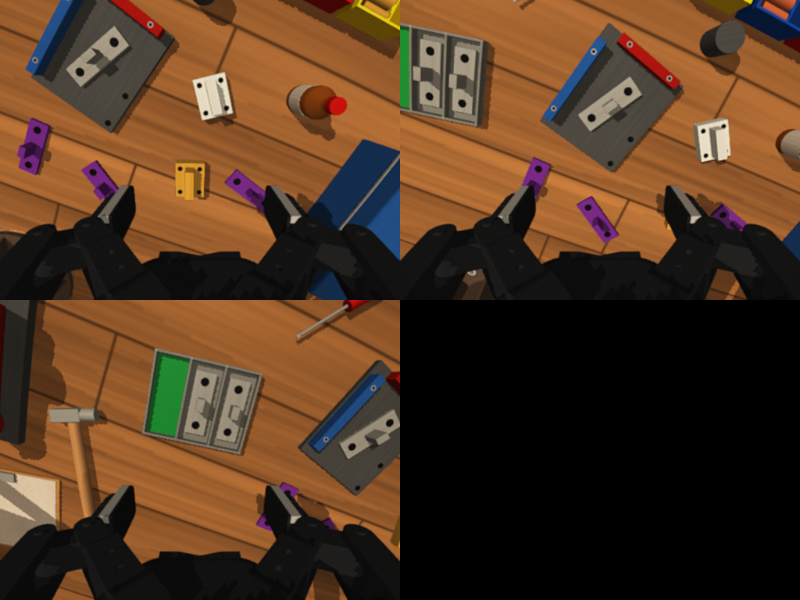

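```bash
cat >> h.py <<'E'
def rect(P):
    P=P[~np.isnan(P).any(1)]; m=np.median(P,0)
    (cx,cy),(w,h),a=cv2.minAreaRect(((P[:,:2]-m[:2])*1000).astype(np.float32))
    if w<h: w,h,a=h,w,a+90
    return np.r_[m[0]+cx/1000,m[1]+cy/1000],(w,h),np.round((a+90)%180-90,2),len(P)
def hsv(c): return cv2.cvtColor(c["image"].astype(np.uint8),cv2.COLOR_RGB2HSV).astype(int)
def opn(m): return cv2.morphologyEx(m.astype(np.uint8),cv2.MORPH_OPEN,np.ones((3,3),np.uint8))>0
def near(W,xy,r): return np.hypot(W[...,0]-xy[0],W[...,1]-xy[1])<r
E
python3 - <<'E'
from h import *
L=lambda n:dict(np.load(f"w_{n}.npz"))
for n in("jig","block"):
    c=L(n);W=cloud(c);H=hsv(c);z=W[...,2]
    jig=near(W,(.6,-.06),.16)
    print(n,"blue",rect(W[opn(jig&(abs(H[...,0]-108)<12)&(H[...,1]>120)&(z>.034)&(z<.046))]))
    print("red",rect(W[opn(jig&((H[...,0]<8)|(H[...,0]>172))&(H[...,1]>130)&(z>.034)&(z<.046))]))
    br=near(W,(.6,-.06),.075)&(H[...,1]<110)
    print("bracket",rect(W[opn(br&(z>.0175)&(z<.028)&(H[...,1]<90))]),"lug",rect(W[opn(br&(z>.048)&(z<.06))]),np.nanmedian(z[opn(br&(z>.045))]))
    bl=near(W,(.612,-.284),.07)
    print("block",rect(W[opn(bl&(z>.015)&(z<.06))]),"base",rect(W[opn(bl&(z>.018)&(z<.027))]),"tongue",rect(W[opn(bl&(z>.045))]))
c=L("tray");W=cloud(c);H=hsv(c);z=W[...,2]
print("green",rect(W[opn(near(W,(.516,.337),.12)&(abs(H[...,0]-62)<20)&(H[...,1]>120))]))
print("tray walls",rect(W[opn(near(W,(.525,.267),.15)&(z>.012)&(z<.03))]))
print("table",np.nanmedian(z[near(W,(.43,.23),.05)]))
# pixel-based check: green region corners onto z=.007
m=(near(W,(.516,.337),.12)&(abs(H[...,0]-62)<20)&(H[...,1]>120)); v,u=np.nonzero(opn(m)); print("green px",rect(ray(c,np.c_[u,v],.007)))
E
```

```text
jig blue (array([0.61373804, 0.01183929]), (168.7582550048828, 17.820838928222656), np.float64(-15.26), 1487)
red (array([ 0.69324197, -0.09798155]), (130.4618682861328, 18.448862075805664), np.float64(75.07), 1311)
bracket (array([ 0.59927056, -0.06439847]), (120.29377746582031, 40.424251556396484), np.float64(-31.71), 2028) lug (array([ 0.59892535, -0.06429474]), (23.70081329345703, 14.073677062988281), np.float64(-32.23), 180) 0.37918341234102554
block (array([ 0.61438304, -0.28401111]), (77.31334686279297, 60.99822235107422), np.float64(35.96), 1950) base (array([ 0.61418901, -0.28423441]), (76.87423706054688, 60.823638916015625), np.float64(35.8), 1060) tongue (array([ 0.61384761, -0.28365867]), (60.42984390258789, 19.351057052612305), np.float64(36.18), 551)
block blue (array([0.60310028, 0.0141819 ]), (145.7353057861328, 19.928342819213867), np.float64(-15.47), 1627)
red (array([ 0.68864054, -0.11551234]), (94.20938110351562, 18.26755142211914), np.float64(75.17), 926)
bracket (array([ 0.59850405, -0.06414372]), (120.65632629394531, 41.72647476196289), np.float64(-32.02), 2193) lug (array([ 0.5986933 , -0.06447647]), (24.3494815826416, 15.588717460632324), np.float64(-33.44), 257) 0.053467164083868673
block (array([ 0.61403521, -0.28466713]), (75.8136978149414, 60.19172286987305), np.float64(35.85), 2180) base (array([ 0.61403521, -0.28466714]), (75.81368255615234, 60.191715240478516), np.float64(35.85), 1531) tongue (array([ 0.58629395, -0.29678124]), (97.6346206665039, 91.38780212402344), np.float64(72.0), 29748)
green (array([0.51068815, 0.33690972]), (149.48046875, 58.63273620605469), np.float64(10.11), 3885)
tray walls (array([0.52252073, 0.2723216 ]), (200.7687530517578, 160.00216674804688), np.float64(-79.97), 2658)
table -0.0010308225092517942
green px (array([0.51109079, 0.33666799]), (148.86834716796875, 58.167293548583984), np.float64(10.15), 3885)
```

```bash
python3 - <<'E'
from h import *
b=np.array([.5990,-.0643]); l=np.array([.5109,.3368])
R1=down(np.radians(58-180)); R2=down(np.radians(100.1-180))
set_gripper(0.045,60)
movep([*b,.13],R1)
print("ft",move_straight([*b,.026],.12,f_stop=12),sense()["tcp_pos"],sense()["force"])
set_gripper(0.0,60); print("w",sense()["gripper_width"])
move_straight([*b,.12],.2); print("w",sense()["gripper_width"],sense()["force"])
movep([*l,.10],R2); print("w",sense()["gripper_width"],np.round(sense()["tcp_pos"],4))
c=capture("wrist"); save(c,"carry.png"); W=cloud(c);H=hsv(c)
m=near(W,l,.08)&(W[...,2]>.06)&(W[...,2]<.11)&(H[...,1]<90)
print(rect(W[opn(m)]),sense()["time"])
E
```

```text
ft False [ 0.59950817 -0.06430755  0.02664758] [-0.1668919   0.28129278 -1.15228861]
w 0.01277709453607095
w 0.01303553787487796 [-0.20424507  0.13421697 -1.91028994]
w 0.013109174716235418 [0.5114 0.3359 0.0999]
(array([0.51116068, 0.3363065 ]), (120.5013198852539, 40.17147445678711), np.float64(10.17), 8622) 11.4167
```

View pics/carry.png

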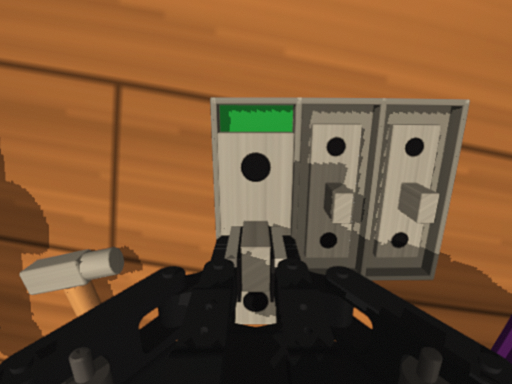

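Held level over the green compartment at 10.2°, matching the liner, and centred within 1 mm. Next I lower it, release, check, and go for the block.

```bash
python3 - <<'E'
from h import *
l=np.array([.5109,.3368])
print("contact",move_straight([*l,.0175],.07,f_stop=5),np.round(sense()["tcp_pos"],4),np.round(sense()["force"],1))
set_gripper(0.026); wait(.2)
p=sense()["tcp_pos"]
move_straight([p[0],p[1],.13],.2)
c=capture("wrist"); W=cloud(c);H=hsv(c)
m=near(W,l,.08)&(W[...,2]>.009)&(W[...,2]<.03)&(H[...,1]<70)
mg=near(W,l,.12)&(abs(H[...,0]-62)<20)&(H[...,1]>120)
# bracket only: grey pixels inside compartment
d=(W[...,:2]-l); a=np.radians(10.1); u=d@[np.cos(a),np.sin(a)]; v=d@[-np.sin(a),np.cos(a)]
print("bracket",rect(W[opn(m&(abs(v)<28)&(abs(v)<.028)&(abs(u)<.073))]),"green",rect(W[opn(mg)]))
inn=(abs(v)<.02)&(abs(u)<.05)&(H[...,1]<70)&(W[...,2]<.03); Q=W[inn]
A=np.c_[Q[:,:2]-l,np.ones(len(Q))]; print("plane",np.round(np.linalg.lstsq(A,Q[:,2],rcond=None)[0],4))
save(c,"placed.png"); set_gripper(0.05,100)
b=[.6140,-.2845]
movep([*b,.17],down(np.radians(-54.1)))
print(sense()["time"]); c=capture("wrist"); save(c,"ab.png")
E
```

```text
contact True [0.5105 0.3366 0.0188] [-2.2  0.  10.2]
bracket (array([0.51016295, 0.33737425]), (119.20446014404297, 39.63370132446289), np.float64(10.13), 4571) green (array([0.51034461, 0.33608082]), (148.38389587402344, 59.351783752441406), np.float64(10.07), 3446)
plane [0.0018 0.0021 0.0138]
16.3583
```

```bash
cd pics; python3 -c "
import cv2,numpy as np
cv2.imwrite('two.png',cv2.resize(np.hstack([cv2.imread('placed.png'),cv2.imread('ab.png')]),(800,300)))"
```

```text
(no output)
```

View pics/two.png

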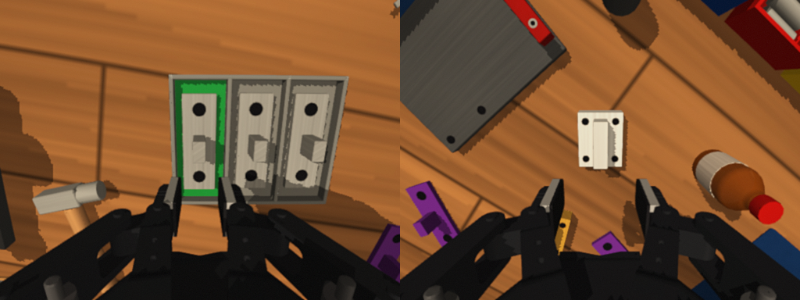

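The bracket lies flat and centred in the green compartment. The aluminium block (right half, around (600,140)) is aligned with the jaws, so I grasp it now.

```bash
cat >> h.py <<'E'
TH=np.radians(-15.1); X=np.array([np.cos(TH),np.sin(TH)]); Y=np.array([-X[1],X[0]])
blue=np.array([.6137,.0118]); red=np.array([.6932,-.0980])
C=(red@X-.009)*X+(blue@Y-.009)*Y
def cor(x,y): return C+x*X+y*Y
RB=down(TH-np.pi/2)
E
python3 - <<'E'
from h import *
b=[.6140,-.2845]
print("corner",C)
print(move_straight([*b,.027],.12,f_stop=12),np.round(sense()["tcp_pos"],4),np.round(sense()["force"],1))
set_gripper(0.0,100); print("w",sense()["gripper_width"])
move_straight([*b,.14],.2); print("w",sense()["gripper_width"],np.round(sense()["force"],1))
p=cor(-.038-.02,-.03-.02)
movep([*p,.14],RB)
print(np.round(sense()["tcp_pos"],4))
c=capture("wrist"); save(c,"carry2.png"); W=cloud(c);H=hsv(c)
z=W[...,2]; m=near(W,p,.075)&(z>.105)&(z<.145)
print("block",rect(W[opn(m)]))
jig=near(W,C,.2)
print("blue",rect(W[opn(jig&(abs(H[...,0]-108)<12)&(H[...,1]>120)&(z>.034)&(z<.046))]))
print("red",rect(W[opn(jig&((H[...,0]<8)|(H[...,0]>172))&(H[...,1]>130)&(z>.034)&(z<.046))]))
print(sense()["time"])
E
```

```text
corner [ 0.70438692 -0.02199107]
False [ 0.6145 -0.2847  0.0278] [ 0.6  0.8 -0.2]
w 0.01620807307608308
w 0.016323373852025824 [ 0.   0.3 -2. ]
[ 0.6351 -0.0556  0.1392]
block (array([ 0.6467307 , -0.05816638]), (60.38490295410156, 50.036399841308594), np.float64(75.08), 5961)
blue (array([0.63244595, 0.00668221]), (131.2652587890625, 17.849456787109375), np.float64(-15.17), 2394)
red (array([ 0.69378597, -0.09838567]), (129.86044311523438, 17.18252944946289), np.float64(74.66), 3085)
20.0917
```

View pics/carry2.png

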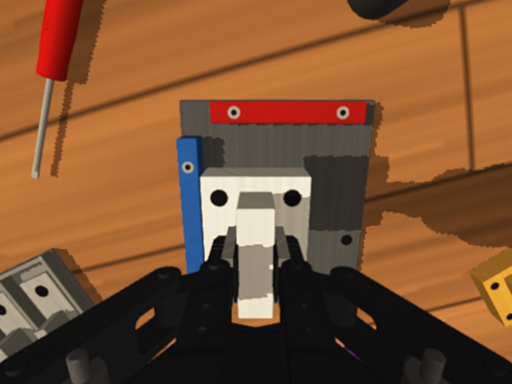

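Block held square to the fences (75.1° vs 74.7–75.1°). Next I lower it, then press on blue and red.

```bash
python3 - <<'E'
from h import *
def st(t):
    s=sense(); d=np.array(s["tcp_pos"])[:2]-C; f=np.array(s["force"])
    print(t,"xy",np.round([d@X*1e3,d@Y*1e3],2),"z",round(s["tcp_pos"][2]*1e3,2),"F",np.round([f[:2]@X,f[:2]@Y,f[2]],1),"t",round(s["time"],1),"w",round(s["gripper_width"]*1e3,2))
p=cor(-.058,-.050)
move_straight([*p,.055],.15); st("pre")
print(move_straight([*p,.039],.03,f_stop=4)); st("down")
z=sense()["tcp_pos"][2]; wait(.3); st("down+")
print(move_straight([*cor(-.058,-.024),z],.02,f_stop=6)); st("y")
s=np.array(sense()["tcp_pos"])[:2]-C; y=s@Y
print(move_straight([*cor(-.032,y),z],.02,f_stop=8)); st("x")
wait(.3); st("x+")
E
```

```text
pre xy [-57.45 -50.15] z 55.53 F [ 0.6  1.2 -3.1] t 20.8 w 15.85
True
down xy [-57.69 -49.92] z 42.85 F [-1.8 -0.3  9.7] t 21.3 w 16.37
down+ xy [-57.72 -49.92] z 42.85 F [-1.7  0.8  8.5] t 21.6 w 16.34
True
y xy [-57.81 -30.58] z 42.85 F [-0.5 -2.7  6.3] t 22.5 w 16.28
True
x xy [-57.55 -30.59] z 42.83 F [ 0.3 -0.3  6.8] t 22.8 w 16.39
x+ xy [-57.57 -30.6 ] z 42.84 F [-0.2 -0.3  5.7] t 23.1 w 15.75
```

```bash
cat >> h.py <<'E'
def st(t):
    s=sense(); d=np.array(s["tcp_pos"])[:2]-C; f=np.array(s["force"])
    print(t,"xy",np.round([d@X*1e3,d@Y*1e3],2),"z",round(s["tcp_pos"][2]*1e3,2),"F",np.round([f[:2]@X,f[:2]@Y,f[2]],1),"T",np.round(s["ft_torque"],2),"t",round(s["time"],1),"w",round(s["gripper_width"]*1e3,2))
E
python3 - <<'E'
from h import *
z=.0428
move_straight([*cor(-.045,-.0312),z],.03,f_stop=12) ; st("x1")
print(move_straight([*cor(-.030,-.0312),z],.015,f_stop=8)); st("x2")
wait(.3); st("x2+")
E
```

```text
x1 xy [-44.6  -30.83] z 42.88 F [1.4 1.8 2.5] T [ 0.13 -0.42  0.05] t 23.7 w 16.2
True
x2 xy [-44.22 -31.03] z 42.83 F [-0.6 -0.7  7. ] T [-0.01 -0.05  0.03] t 24.0 w 15.89
x2+ xy [-44.2  -31.05] z 42.86 F [0.4 0.  6.6] T [ 0.03 -0.09  0.01] t 24.3 w 16.28
```

```bash
python3 - <<'E'
from h import *
z=.0428
move_straight([*cor(-.0395,-.0312),z],.03); wait(.2); st("x")
x=-.0395
def F():
    f=np.mean([sense()["force"] for _ in range(1)],0); return f[:2]@X,f[:2]@Y
for i in range(14):
    x+=.0004; move_straight([*cor(x,-.0312),z],.02); wait(.12); fx,fy=F(); st(f"cmd {x*1e3:.1f}")
    if fx<-10: break
E
```

```text
x xy [-39.46 -31.25] z 42.84 F [ 0.4 -0.3  5.7] T [-0.09 -0.27 -0.01] t 24.8 w 16.48
cmd -39.1 xy [-39.45 -31.23] z 42.86 F [-2. -1.  7.] T [-0.05  0.12 -0.04] t 25.2 w 16.29
cmd -38.7 xy [-39.32 -31.22] z 42.85 F [-3.9 -0.9  9.1] T [0.12 0.29 0.02] t 25.6 w 16.14
cmd -38.3 xy [-38.99 -31.22] z 42.89 F [-3.7  0.3  9.9] T [ 0.13  0.38 -0.01] t 25.9 w 16.36
cmd -37.9 xy [-38.6  -31.25] z 42.85 F [-4.  -0.9  9.7] T [0.15 0.39 0.05] t 26.3 w 16.15
cmd -37.5 xy [-38.19 -31.21] z 42.87 F [-4.  -0.8  9.4] T [0.15 0.4  0.02] t 26.7 w 16.26
cmd -37.1 xy [-37.79 -31.19] z 42.88 F [-3.6 -0.4  9.6] T [0.15 0.42 0.01] t 27.0 w 16.29
cmd -36.7 xy [-37.38 -31.19] z 42.89 F [-3.4 -0.6  9.1] T [0.19 0.44 0.02] t 27.4 w 16.25
cmd -36.3 xy [-37.02 -31.2 ] z 42.84 F [-4.4 -0.4  9. ] T [0.15 0.38 0.03] t 27.8 w 16.38
cmd -35.9 xy [-36.6  -31.22] z 42.87 F [-3.4 -0.5  8.9] T [ 0.19  0.45 -0.01] t 28.1 w 16.5
cmd -35.5 xy [-36.23 -31.21] z 42.83 F [-4.1 -0.1  9.3] T [ 0.19  0.41 -0.03] t 28.5 w 16.05
cmd -35.1 xy [-36.03 -31.2 ] z 42.86 F [-5.3  0.4  9.7] T [0.27 0.58 0.02] t 28.9 w 15.94
cmd -34.7 xy [-36.01 -31.21] z 42.86 F [-7.  -0.2 12.8] T [ 0.32  0.84 -0.02] t 29.2 w 16.35
cmd -34.3 xy [-35.97 -31.2 ] z 42.87 F [-9.7  0.2 14.2] T [ 0.46  1.16 -0.01] t 29.6 w 16.63
cmd -33.9 xy [-36.01 -31.2 ] z 42.85 F [-11.8   0.8  16.8] T [0.52 1.5  0.02] t 30.0 w 16.02
```

```bash
python3 - <<'E'
from h import *
z=.0428; x=-.0339; y=-.0312
for i in range(12):
    y+=.0004; move_straight([*cor(x,y),z],.02); wait(.12); s=sense(); fy=np.array(s["force"])[:2]@Y
    if fy<-12: break
    if i%3==2: st(f"cmd {y*1e3:.1f}")
st(f"cmd {y*1e3:.1f}")
c=capture("wrist"); save(c,"press.png",(100,0,420,300),2.4); W=cloud(c); Z=W[...,2];H=hsv(c)
p=cor(-.038,-.03); d=W[...,:2]-C; u=d@X; v=d@Y
mm=(u>-.085)&(u<-.0005)&(v<-.0005)&(v>-.07)&(H[...,1]<90)
for n,a,b in(("base",.034,.044),("tongue",.06,.075)):
    m=opn(mm&(Z>a)&(Z<b)); print(n,rect(W[m]),"u",np.round(np.nanpercentile(u[m],[1,99])*1e3,1),"v",np.round(np.nanpercentile(v[m],[1,99])*1e3,1),np.nanmedian(Z[m]))
t=capture("top"); W=cloud(t); Z=W[...,2]; d=W[...,:2]-C;u=d@X;v=d@Y
E
```

```text
cmd -30.0 xy [-36.01 -30.91] z 42.88 F [-11.6  -7.1  18.2] T [-0.7   1.86 -0.08] t 31.1 w 16.29
cmd -28.8 xy [-35.98 -30.46] z 42.91 F [-12.  -15.9  18.5] T [-1.88  2.09  0.  ] t 32.2 w 16.17
base (array([ 0.67248558, -0.04481404]), (59.6878662109375, 48.8562126159668), np.float64(74.72), 4632) u [-44.1  -0.9] v [-59.6  -0.9] 0.03772310302741831
tongue (array([ 0.66100771, -0.04379745]), (61.68315887451172, 41.03202819824219), np.float64(4.36), 4883) u [-65.8  -7.3] v [-49.5 -10.1] 0.0657337872447655
```

View pics/press.png

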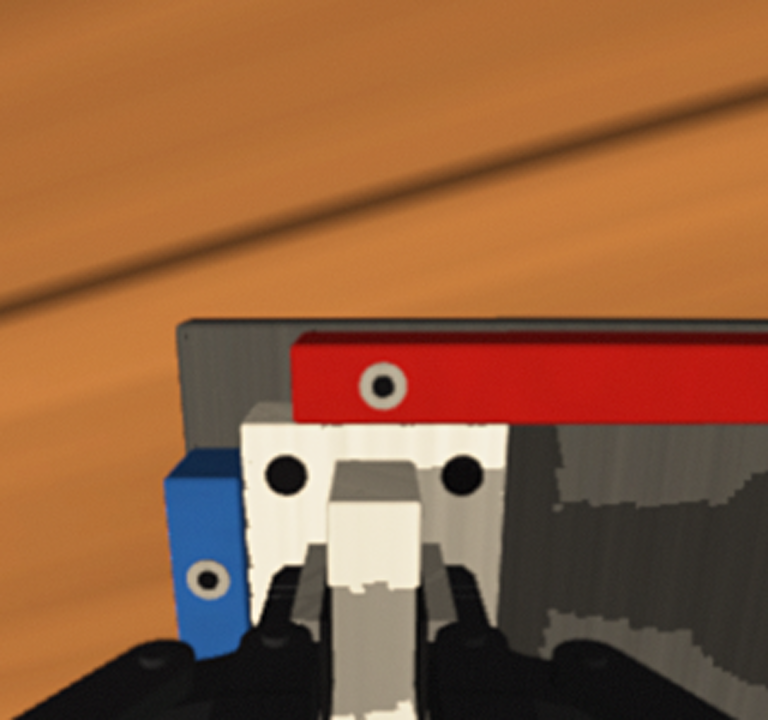

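The block sits in the corner, flush on red (edge row ~420) and blue (edge column ~245). I'll do a last steadiness and tilt check, then hand in.

```bash
python3 - <<'E'
from h import *
c=capture("wrist"); W=cloud(c); d=W[...,:2]-C; u=d@X; v=d@Y; Z=W[...,2]; H=hsv(c)
m=opn((u>-.04)&(u<-.003)&(v<-.003)&(v>-.057)&(Z>.034)&(Z<.044)&(H[...,1]<90)); Q=np.c_[u[m],v[m],np.ones(m.sum())]
k=np.linalg.lstsq(Q,Z[m],rcond=None)[0]; print("tilt",np.round(k,4))
for i in range(3): wait(.4); st("hold")
s=np.array(sense()["force"])[:2]
if np.hypot(k[0],k[1])<.035 and s@X<-7 and s@Y<-8: finish_job(); print("handed in")
E
```

```text
tilt [0.0113 0.0004 0.038 ]
hold xy [-35.99 -30.49] z 42.91 F [-10.5 -14.4  18.3] T [-1.88  2.11 -0.06] t 32.7 w 16.33
hold xy [-35.99 -30.46] z 42.9 F [-11.7 -14.7  19. ] T [-1.83  2.12  0.01] t 33.1 w 16.01
hold xy [-36.01 -30.47] z 42.9 F [-11.2 -14.6  19.4] T [-1.88  2.12 -0.01] t 33.5 w 16.14
the job is handed in; nothing more can be done
handed in
```

The job is handed in at about 33.5 s of the 67 s allowed. The bracket is released in the green-lined compartment and the block is held pressed into the corner. I got no verdict back.

**Bracket:** It was lifted by its lug off the jig, laid down and let go. The wrist camera showed it within about 1.3 mm of the liner's centre, at 10.1° like the liner, and flat to about 0.003 rad. I did not look at it again after that.

**Block:** I picked up the aluminium block, not the brass one, and gripped it at 100 N.
- **Seating:** it is set on the jig plate, flush against both fences in the last picture. Its tilt measured about 0.011 rad.
- **Steady force over the last second:** about 11 N towards the red fence, 14.5 N towards the blue and 19 N downwards. I put plate friction at up to about 4 N, which leaves roughly 7 N on red and 10 N on blue.

**Two things disagreed:**
- Two of the force-stopped moves towards the red fence stopped early, so I finished the pressing in small steps instead.
- At contact the tool read x = -36.0, y = -30.5 mm in my measured corner frame, where home is -38, -30. I put the 2 mm in x down to calibration and grasp offset, because the picture shows the block tight against the red fence and the force rose steeply there.

I made no separate check of the stored brackets or the other objects. The arm never went near them at low height.

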